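Find the lid that fits the leaning biscuit jar

TASK

Two look-alike lids are back from the wash, but only one belongs to the leaning biscuit jar: the other has a sealing sleeve inside that is too narrow for the neck, which can be felt but not seen. Try a lid on the jar without forcing it; the lid that slides fully home stays on the jar, and the one that stops at the rim is laid, knob up, in the middle of the black tin for odd lids. Leave the mug, the glass and the spoon where they are.

Things in the scene. Friction and masses are not known exactly. Their poses are not given: they have to be found in the camera images.
- jar: heavy white ceramic jar, fixed to the worktop: a ball 160 mm across, its centre 88 mm above the worktop, on a round foot 100 mm across. Origin: centre of the foot's underside. It leans 35 degrees towards its own -x, roughly towards the robot.
- jar_neck: the jar's straight round neck, 70 mm outside diameter, 36 mm proud of the ball, its outer edge bevelled to 64 mm over the last 4 mm. Origin: centre of the rim (the mouth); z points out of the mouth along the neck's axis, 35 degrees from vertical; y is level; x is square to both, in the plane of the lean.
- home (a point): the point on the neck's axis 29 mm below the rim (inside the neck) where the origin of a lid lies once that lid is fully down on the jar; same axes as jar_neck. A lid is then aligned with the neck, and its knob's middle is 26 mm outside the rim.
- lid_a: round steel lid, 92 mm across its lower bead, 71 mm high over its wooden knob, 0.17 to 0.25 kg with its sleeve. Origin: centre of its open underside; z up through the knob. Its top surface round the knob is 36 mm above the origin. The inner ceiling is 29 mm above the mouth; the bead at the mouth is 76 mm wide inside and holds in a loose white sealing sleeve with 1 to 2 mm of play.
- lid_a_knob (a point): middle of lid_a's knob, on its axis, 55 mm above the lid's origin. The knob is an upright wooden cylinder, 29 mm across, from 40 to 71 mm above the lid's origin, on a thinner stem.
- lid_b: the other lid, the same to look at. Both lie mouth down on the board, some 180 mm apart. In one, either of the two, the sleeve is 74 mm wide inside: this lid slides 29 mm down over the neck until the rim meets its ceiling. In the other it is 56 mm wide: the rim stops this lid after some 4 to 7 mm and it stands proud. Which lid is which changes from start to start.
- lid_b_knob (a point): the same point of lid_b's knob.
- board: grey chopping board, 380 x 240 x 9 mm, fixed; its long side (its x) runs roughly left to right. Origin: centre of its underside.
- tin: round black baking tin for odd lids, 224 mm across the rim and 36 mm high, flat floor about 150 mm across and 3 mm thick, fixed. Origin: centre of its underside.
- mug: bystander: green and white mug, 101 mm high. Origin: under its middle.
- glass: bystander: short clear glass, 68 mm across and 90 mm high. Origin: centre of its underside.
- spoon: bystander: spoon 199 mm long, lying flat in front of the jar. Origin: under its middle.
Things that resemble listed ones, but are neither listed nor needed, are in the scene too. There is more than one size of the tin; the job needs the smaller.

How it is judged (in metres and radians):
At the end, for the whole second after the job is handed in: One lid is home on the jar: its origin 25 mm or more below the rim along the neck's axis, its axis within 0.15 rad of the neck's. The other lies flat in the tin: origin within 60 mm of the tin's centre and less than 20 mm above the worktop, tilted less than 0.2 rad, knob up. Both are at rest (((z of lid_a in the frame of jar_neck below -0.025 m and distance between lid_a and jar_neck below 0.036 m and angle between the z axis of lid_a and the z axis of jar_neck, either way round below 0.15 rad and horizontal distance between lid_b and tin below 0.06 m and height (world z) of lid_b below 0.02 m and angle between lid_b's own z axis and vertical below 0.2 rad and linear speed of each of lid_a, lid_b below 0.02 m/s) or (z of lid_b in the frame of jar_neck below -0.025 m and distance between lid_b and jar_neck below 0.036 m and angle between the z axis of lid_b and the z axis of jar_neck, either way round below 0.15 rad and horizontal distance between lid_a and tin below 0.06 m and height (world z) of lid_a below 0.02 m and angle between lid_a's own z axis and vertical below 0.2 rad and linear speed of each of lid_b, lid_a below 0.02 m/s))); the robot touches nothing.
It fails at once if anything presses or strikes the jar with more than 80 N (contact force between jar and anything else above 80 N).
It fails at once if the mug, the glass or the spoon is moved by more than 30 mm (distance of any of mug, glass, spoon from where it was at the start of the episode above 0.03 m).
It also fails if it takes over 72 s, if anything falls off the work surface, if the arm or the gripper's body presses on something with over 40 N, if the wrist force passes 120 N, or if a joint passes its speed limit or range.

ROBOT

A 6-joint arm with a two-finger parallel gripper is mounted at the origin on a cart in front of the work surface, level with it; the furniture and walls round the work are solid. World frame = base frame: x ahead of the robot, y to its left, z up, the work surface at z = 0. Lengths are in m, angles in degrees, forces in N, time in s.
With the tool pointing down it reaches from about 0.3 to 0.75 m from the base axis. Payload 8.5 kg.
Tool frame: the origin (TCP) lies midway between the tips of the shut fingers; the grasp point (between the pads) lies 19 mm behind it; z points along the fingers, y is the line along which they close (so a half turn about z gives the same grasp; the last joint's range is limited). The gripper opens to 85 mm and grips with 20 to 120 N. Pads are 22 mm wide; open, the fingers measure 114 mm over their backs; the gripper's body (76 mm by 85 mm) begins 54 mm behind the grasp point. The pads swing forward as they close: fully open they stand 13 mm farther back than shut.
Start: joints at [-79.773, 21.807, 74.336, -0, 83.858, -12.336], TCP at [0.211, -0.508, 0.231] pointing down, gripper open.
Joint ranges: [-178.18, 178.18], [-50.72, 133.34], [12.68, 142.11], [-81.47, 261.47], [9.98, 163.14], [-165.26, 165.26]. Speed limits (degrees/s): [136.94, 136.94, 180, 180, 180, 180].

INTERFACE

Orientations are given as a 3x3 rotation matrix whose columns are the frame's x, y, z axes.
In Python, from station import telemetry, imaging, order gives the robot as it stands.
- The arm moves only by the tool apply_moves, never from a script. Its argument "motion" is a list of rows, each a list of 2 entries, a list of its own where there are three numbers: the shift along the tool's x, y, z in m, then the turn about the tool's z in rad. A call has 1 to 20 rows; each row shifts and turns the commanded pose from where the row before left it, along the tool's axes as they then stand; what a row does not reach is not made up. A row lasts 1/10 s, in which the tool goes at most 50 mm and 8.59 degrees, less where a joint would pass 70% of its speed; a pose out of reach is approached as far as the arm can. A call is refused whole if a number of a shift passes 0.05 or a number of a turn 0.15, either way. A call with a gripper value outside its range is refused whole. "fingers" is the closure in counts, from 0 (fully open) to 255 (shut), set as the call begins (left out, the last holds). The fingers move at their own pace and stop on an object; "newtons" is the grip in N (left out, the last holds). Time passes only in rows, so rows that do not move let the fingers close. It gives the time, the measured TCP pose, the force, the opening and the grip force at its end, in the units of the state.
- telemetry.get_state(): the state, without advancing time (a new reading comes with each control period).
- imaging.get_image(name): name is "scene" or "top" or "wrist"; returns the picture (384x512x3 uint8, red, green, blue); there is no depth.
- imaging.camera_model(name): a dict with "fx", "fy", "cx", "cy" (pixels), "view" (4x4, takes a point from world to camera coordinates); the wrist camera has in their place "tool_from_camera" (4x4, takes a point from camera to tool coordinates, whose origin is the TCP and whose axes are the flange's). Camera axes: x right, y down, z forward; pixel columns grow to the right and rows downward; lengths in m; the calibration is good to about 2 mm. The wrist camera is an equidistant fisheye: a pixel r from the principal point sees the ray r / f radians off the axis. A picture is of the moment at which its call begins: read the wrist's pose just before it. camera_model takes no time and is no camera call.
- order.hand_in(): hands the job in; it is judged then, once.
The state is a dict: "time": time; "joints": joint angles; "joint_vel": joint speeds; "joint_efforts": joint torques, N m; "position": TCP position; "tcp_rot": TCP orientation; "force": force on the tool from outside, world axes, zero at the start; "moment": the same for the moment, N m; "width": finger opening in m; "grip_force": force on a finger pad.
Only numpy, scipy, OpenCV 4.12 (cv2) and the standard library are available. Lean on these libraries where they do the work, as an engineer would, in place of code of your own. Each camera call takes 0.05 s, during which the arm holds its last target. There are 200 camera calls.

## Working session

There is one attempt and no reset: what is moved stays moved. The work goes in short steps, Python scripts to look and compute and a tool call to move; the robot and the scene stay as the last step left them, time stands still between calls to the robot, and variables do not carry over. Pictures are saved under pics/ and viewed, at most 10 in all, crops included, and the job is handed in when it is done.

Besides the shell and the picture viewer there is one more tool, called after "Call:" as name(argument=value, ...) on one line, values as JSON. apply_moves: Moves the arm, as the interface text tells. Its arguments: {"type":"object","properties":{"motion":{"type":"array","items":{"type":"array"}},"fingers":{"type":"number"},"newtons":{"type":"number"}},"required":["motion"]}

```bash
mkdir -p pics; ls
python3 - <<'E'
from station import telemetry, imaging
import cv2,numpy as np
for n in("scene","top"):
    im=imaging.get_image(n); cv2.imwrite(f"pics/{n}0.png",im[:,:,::-1]); m=imaging.camera_model(n); print(n,m["fx"],m["cx"],m["cy"],np.round(m["view"],3).tolist())
s=telemetry.get_state();print(np.round(s["tcp_rot"],3),s["force"],s["time"],s["width"])
m=imaging.camera_model("wrist");print(m)
E
```

```text
pics
scene 399.58383052560134 254.19766320873288 190.0497695735192 [[-0.757, -0.654, 0.007, 0.529], [-0.49, 0.56, -0.668, 0.249], [0.433, -0.509, -0.744, 1.217], [0.0, 0.0, 0.0, 1.0]]
top 360.1791703180823 252.50253824219368 196.17138177360846 [[0.024, -1.0, -0.009, 0.158], [-0.982, -0.022, -0.186, 0.577], [0.186, 0.014, -0.982, 1.509], [0.0, 0.0, 0.0, 1.0]]
[[ 0.923  0.384 -0.   ]
 [ 0.384 -0.923  0.001]
 [ 0.    -0.001 -1.   ]] [-0.03707615 -0.395313   -0.52061883] 0.1 0.08527083770046148
{'fx': 297.3186396354542, 'fy': 297.3186396354542, 'cx': 254.40243114838404, 'cy': 189.50916532945214, 'tool_from_camera': array([[-4.21735774e-04, -9.53369773e-01, -3.01804403e-01,
         7.78791517e-02],
       [ 9.99999834e-01, -5.20713673e-04,  2.47501269e-04,
        -7.23606995e-04],
       [-3.93113908e-04, -3.01804249e-01,  9.53369834e-01,
        -1.42500689e-01],
       [ 0.00000000e+00,  0.00000000e+00,  0.00000000e+00,
         1.00000000e+00]])}
```

View pics/scene0.png

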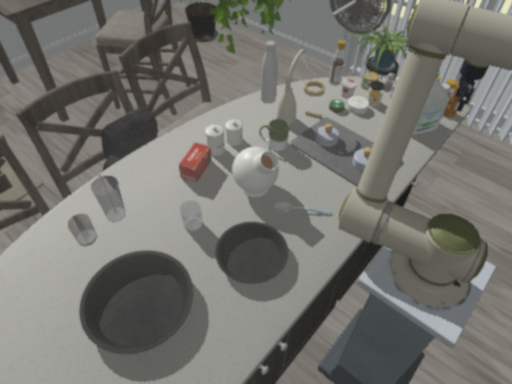

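View pics/top0.png

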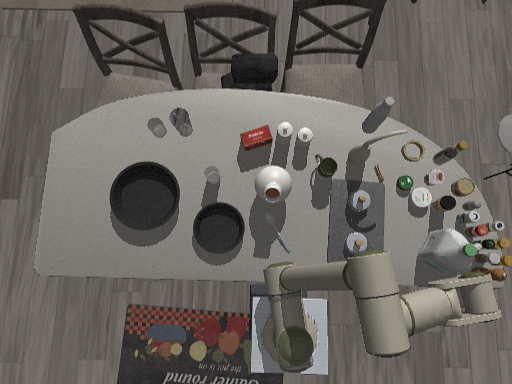

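The top view shows:
- Jar ball at (273,183), with the mouth at about (272,191).
- Lids on the board at (360,201) and (357,243).
- Mug at (326,165), glass at (212,175) and spoon at (282,240).
- Two tins, at (145,195) and (218,228). The one at (218,228) is smaller and fits the 224 mm rim.

I'll enlarge this area to confirm.

```bash
cat > h.py <<'E'
import numpy as np, cv2
from station import telemetry, imaging
def ray(n,u,v):
    m=imaging.camera_model(n); V=np.array(m["view"]); R=V[:3,:3]; t=V[:3,3]
    return -R.T@t, R.T@np.array([(u-m["cx"])/m["fx"],(v-m["cy"])/m["fy"],1])
def onz(n,u,v,z):
    c,d=ray(n,u,v); return c+d*(z-c[2])/d[2]
def tri(p,q):  # p=(n,u,v)
    (c,d),(e,f)=ray(*p),ray(*q); s=np.linalg.lstsq(np.c_[d,-f],e-c,rcond=None)[0]
    a,b=c+d*s[0],e+f*s[1]; return (a+b)/2,np.linalg.norm(a-b)
E
python3 - <<'E'
from h import *
a=cv2.imread("pics/top0.png")[140:280,180:400]; a=cv2.resize(a,None,fx=3.6,fy=3.6,interpolation=cv2.INTER_CUBIC)
cv2.imwrite("pics/c1.png",a)
b=cv2.imread("pics/scene0.png")[90:230,210:400]; b=cv2.resize(b,None,fx=4,fy=4,interpolation=cv2.INTER_CUBIC)
cv2.imwrite("pics/c2.png",b)
for n,pt in (("tinS",[(193,228),(244,228),(218,204),(218,253)]),("tinL",[(110,195),(180,195)])):
    print(n,[np.round(onz("top",*p,.036)[:2],3).tolist() for p in pt])
E
```

```text
tinS [[0.431, 0.425], [0.436, 0.205], [0.539, 0.322], [0.327, 0.313]]
tinL [[0.568, 0.8], [0.575, 0.491]]
```

View pics/c1.png

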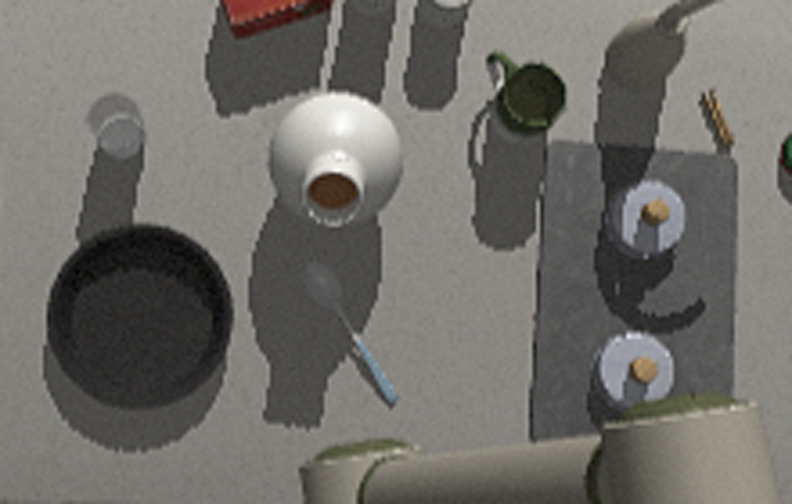

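View pics/c2.png

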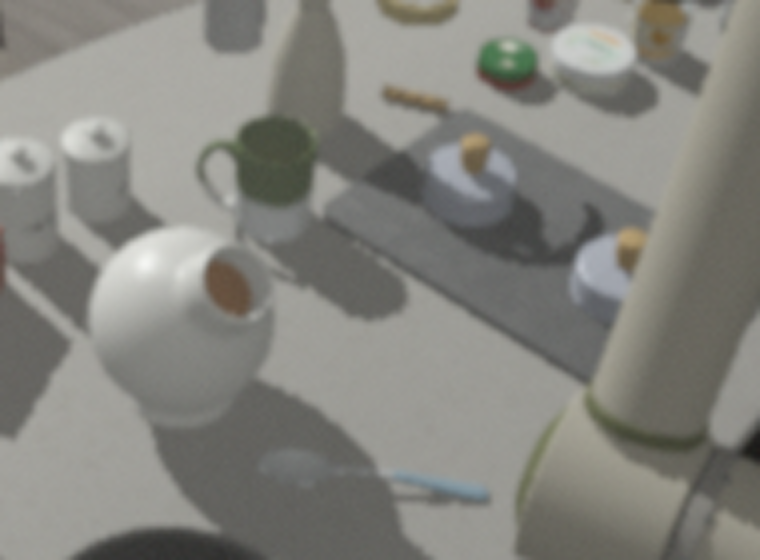

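Small tin confirmed: it measures 0.220 m across at the rim, against 0.31 m for the other. The crops show just two identical lids with orange knobs on the grey board, and the jar mouth faces the robot. Top crop: mouth at about (333,192), knobs at (655,212) and (644,369).

Run:
```python
from h import *
P={}
for n,boxes in (("top",{"A":(345,190,378,212),"B":(345,232,375,252),"J":(262,182,282,202)}),("scene",{"A":(318,120,345,136),"B":(358,145,371,160),"J":(255,146,280,172)})):
    im=cv2.imread(f"pics/{n}0.png"); hsv=cv2.cvtColor(im,cv2.COLOR_BGR2HSV)
    m=((hsv[:,:,0]<25)&(hsv[:,:,1]>80)&(hsv[:,:,2]>50)).astype(np.uint8)
    for k,(x0,y0,x1,y1) in boxes.items():
        ys,xs=np.nonzero(m[y0:y1,x0:x1]); P[n,k]=(xs.mean()+x0,ys.mean()+y0); print(n,k,P[n,k],len(xs))
for k in "ABJ": print(k,tri(("top",*P["top",k]),("scene",*P["scene",k])), onz("top",*P["top",k],.066 if k!="J" else .17))
# ball: silhouette crop circle guess
t=(180+337/3.6,140+158/3.6); s=(210+178/4,90+322/4)
print("ball",tri(("top",*t),("scene",*s)),onz("top",*t,.088),onz("scene",*s,.088))
# rim outer ellipse centres guess
t=(180+333/3.6,140+192/3.6); s=(210+238/4,90+282/4)
print("rim",tri(("top",*t),("scene",*s)),onz("top",*t,.183),onz("scene",*s,.183))
for n,(x,y) in (("boardTL",(552,142)),("TR",(737,155)),("BL",(533,437))): print(n,onz("top",180+x/3.6,140+y/3.6,.009))
for n,(x,y,z) in dict(mug=(532,97,.1),glass=(115,112,.09),sp1=(318,275,0.01),sp2=(392,400,.01)).items(): print(n,onz("top",180+x/3.6,140+y/3.6,z))
```

```text
top A (np.float64(361.42857142857144), np.float64(198.62857142857143)) 35
top B (np.float64(358.05405405405406), np.float64(242.43243243243242)) 37
top J (np.float64(271.96938775510205), np.float64(192.6734693877551)) 98
scene A (np.float64(328.3333333333333), np.float64(127.45833333333333)) 24
scene B (np.float64(367.125), np.float64(151.0625)) 32
scene J (np.float64(266.5189873417722), np.float64(161.56962025316454)) 79
A (array([ 0.57079844, -0.29474723,  0.07185586]), np.float64(0.00153023747113712)) [ 0.57120648 -0.29677463  0.066     ]
B (array([ 0.38524744, -0.27374115,  0.07380473]), np.float64(0.004077865616066151)) [ 0.38387656 -0.27669841  0.066     ]
J (array([0.56826081, 0.09169393, 0.16961548]), np.float64(0.0007841471781531519)) [0.56783421 0.09152173 0.17      ]
ball (array([0.62523574, 0.08227295, 0.08313628]), np.float64(0.0032223573899654323)) [0.6227041  0.08170281 0.088     ] [0.62366344 0.08653609 0.088     ]
rim (array([0.56183731, 0.0886423 , 0.17715282]), np.float64(0.004289256921096852)) [0.56259502 0.08990313 0.183     ] [0.55607271 0.0927256  0.183     ]
boardTL [ 0.66699716 -0.1901929   0.009     ]
TR [ 0.65541199 -0.41990093  0.009     ]
BL [ 0.30325418 -0.16113973  0.009     ]
mug [ 0.69923634 -0.14793383  0.1       ]
glass [0.67271312 0.34771792 0.09      ]
sp1 [0.49269794 0.09952529 0.01      ]
sp2 [0.34305262 0.00796611 0.01      ]
```

Call:
apply_moves(motion=[[[0, 0, -0.025], 0.12], [[0, 0, -0.025], 0.12], [[0, 0, -0.025], 0.12], [[0, 0, -0.02], 0.12], [[0.018, -0.044, 0], 0], [[0.018, -0.044, 0], 0], [[0.018, -0.044, 0], 0], [[0.018, -0.044, 0], 0], [[0.018, -0.044, 0], 0], [[0.018, -0.044, 0], 0], [[0.018, -0.044, 0], 0], [[0.018, -0.044, 0], 0], [[0.018, -0.044, 0], 0], [[0.018, -0.044, 0], 0], [[0.018, -0.044, 0], 0], [[0.018, -0.044, 0], 0], [[0.018, -0.044, 0], 0], [[0.018, -0.044, 0], 0], [[0, 0, 0], 0], [[0, 0, 0], 0]])

```text
time: 2.1
position: [0.5151, 0.0848, 0.3257]
tcp_rot: [[0.996, -0.084, -0.001], [-0.084, -0.996, -0.0], [-0.001, 0.0, -1.0]]
force: [-0.2, -0.0, 0.4]
width: 0.0853
grip_force: 0.0
```

```bash
cat >> h.py <<'E'
def wray(s,u,v):
    m=imaging.camera_model("wrist"); T=np.array(m["tool_from_camera"]); R=np.array(s["tcp_rot"])
    a=np.array([u-m["cx"],v-m["cy"]])/m["fx"]; r=np.hypot(*a); k=np.sin(r)/r if r>1e-9 else 1
    d=np.array([a[0]*k,a[1]*k,np.cos(r)])
    return np.array(s["position"])+R@T[:3,3], R@T[:3,:3]@d
def wz(s,u,v,z):
    c,d=wray(s,u,v); return c+d*(z-c[2])/d[2]
def shot(name):
    s=telemetry.get_state(); im=imaging.get_image("wrist")[:,:,::-1]; cv2.imwrite(f"pics/{name}.png",im)
    import pickle; pickle.dump(s,open(f"pics/{name}.pkl","wb")); print(s["time"],np.round(s["position"],4),np.round(s["joints"],1),np.round(s["force"],2),s["width"]); return s,im
E
python3 -c "
from h import *
shot('w1')"
```

```text
2.1 [0.5151 0.0848 0.3257] [-3.7 16.1 67.5 -0.  96.5 91.2] [-0.24 -0.04  0.38] 0.08530500065364481
```

View pics/w1.png

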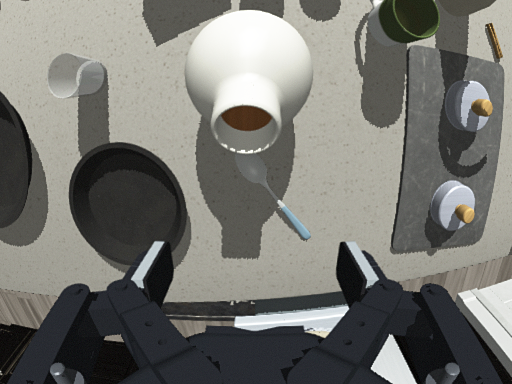

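The wrist view shows the jar ball centred near (249,75) and the mouth ellipse at about (246,125). The small tin is at (128,203), the spoon at (275,200) and the lid knobs at (482,107) and (465,214). I'll measure the ball, rim and lids from it.

Run:
```python
from h import *
import pickle
s=pickle.load(open("pics/w1.pkl","rb")); im=cv2.imread("pics/w1.png"); hsv=cv2.cvtColor(im,cv2.COLOR_BGR2HSV)
# ball: max gradient on radial lines from (249,75), angles upper part
g=cv2.GaussianBlur(cv2.cvtColor(im,cv2.COLOR_BGR2GRAY),(3,3),0).astype(float)
def edge(c,a,r0,r1):
    r=np.arange(r0,r1,.25); x=(c[0]+r*np.cos(a)).astype(np.float32); y=(c[1]+r*np.sin(a)).astype(np.float32)
    p=cv2.remap(g.astype(np.float32),x[None],y[None],cv2.INTER_LINEAR)[0]; d=p[4:]-p[:-4]; i=np.argmin(d)+2
    return x[i],y[i],r[i]
pts=[edge((249,75),a,50,75) for a in np.radians(np.r_[180:361:6, 6:30:6,150:180:6])]
pts=np.array(pts); print(np.round(pts[::4,2],1))
c=wray(s,0,0)[0]; D=np.array([wray(s,p[0],p[1])[1] for p in pts])
ok=np.ones(len(D),bool)
for _ in range(3):
    a=np.linalg.lstsq(D[ok],np.ones(ok.sum()),rcond=None)[0]; ok=abs(D@a-1)<.006
ca=1/np.linalg.norm(a); dist=.08/np.sqrt(1-ca**2); u=a*ca
ball=c+u*dist; print("ball by size",ball,"by z",c+u*(.088-c[2])/u[2],ok.sum())
# mouth brown
b=((hsv[:,:,0]<25)&(hsv[:,:,1]>90)).astype(np.uint8)
bb=b[95:150,205:290]; ys,xs=np.nonzero(bb); print("brown",xs.min()+205,xs.max()+205,ys.min()+95,ys.max()+95)
# rim lower outer edge
rp=np.array([edge((246,122),a,24,42) for a in np.radians(np.arange(0,181,10))]); print(np.round(rp,1).tolist())
k={}
for n,(x0,y0,x1,y1) in dict(A=(460,90,500,125),B=(445,195,480,228)).items():
    ys,xs=np.nonzero(b[y0:y1,x0:x1]); p=(xs.mean()+x0,ys.mean()+y0); print(n,p,len(xs),wz(s,*p,.068))
t=(im[130:270,60:195].max(2)<75).astype(np.uint8); print("tin", wz(s,128,203,.03))
d=cv2.resize(im[0:170,170:330],None,fx=3.5,fy=3.5,interpolation=cv2.INTER_CUBIC)
cv2.imwrite("pics/c3.png",d)
```

```text
[62.5 65.  71.2 68.8 65.8 65.2 65.  62.8 60.  55.2]
ball by size [0.63448434 0.08374503 0.06945677] by z [0.63253378 0.08353258 0.088     ] 40
brown 221 271 106 130
[[280.5, 122.0, 34.5], [280.5, 128.1, 35.0], [278.7, 133.9, 34.8], [275.7, 139.1, 34.2], [272.2, 144.0, 34.2], [267.2, 147.3, 33.0], [262.4, 150.4, 32.8], [256.8, 151.6, 31.5], [251.4, 152.5, 31.0], [246.0, 153.5, 31.5], [240.6, 152.5, 31.0], [235.2, 151.6, 31.5], [230.1, 149.5, 31.8], [224.8, 147.3, 33.0], [220.0, 143.9, 34.0], [215.7, 139.5, 35.0], [213.3, 133.9, 34.8], [210.5, 128.3, 36.0], [210.5, 122.0, 35.5]]
A (np.float64(482.0035211267606), np.float64(107.02464788732394)) 284 [ 0.57617685 -0.29614238  0.068     ]
B (np.float64(464.41015625), np.float64(213.05859375)) 256 [ 0.39094335 -0.27577605  0.068     ]
tin [0.44803613 0.30351426 0.03      ]
```

View pics/c3.png

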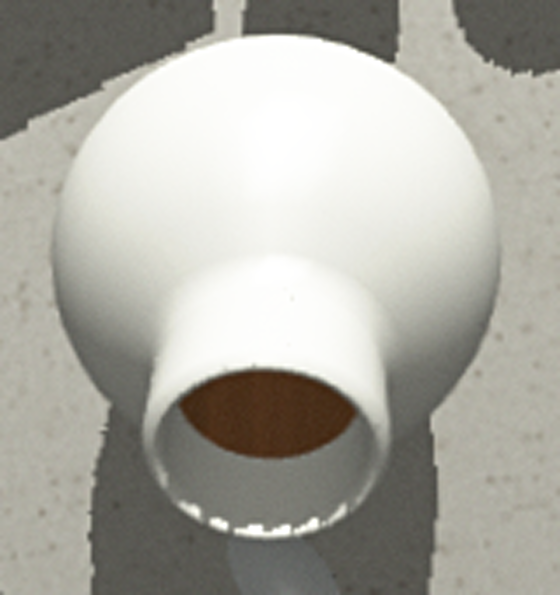

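The enlarged jar shows the rim ellipse centred at about (246.6,129) in the wrist view, 70 px wide. The ball is centred at about (248.6,73.5).

Run:
```python
from h import *
import pickle
s=pickle.load(open("pics/w1.pkl","rb"))
b=wz(s,248.6,73.5,.088)
for v in (128,129.5): r=wz(s,246.6,v,.183); d=b-r; print(b,r,np.hypot(*d[:2]),np.degrees(np.arctan2(d[1],d[0])))
# rim: outer left/right at 70 mm circle 4mm lower
l,r=wz(s,210.5,126,.180),wz(s,281,126,.180); print(l,r,np.linalg.norm(l-r))
for p in ((246.6,103.5+170*0,),):pass
top=wz(s,170+268/3.5,364/3.5,.183+.032*np.sin(np.radians(35))); bot=wz(s,246.6,153.5,.18-.035*np.sin(np.radians(35))); print(top,bot,(top+bot)/2)
for nm,pts in dict(tin=[(69,195),(187,210),(130,142),(125,267)]).items(): print([np.round(wz(s,*p,.036)[:2],3).tolist() for p in pts])
```

```text
[0.62440194 0.08360683 0.088     ] [0.56439778 0.08894829 0.183     ] 0.06024144346331444 -5.0869557949223365
[0.62440194 0.08360683 0.088     ] [0.56294959 0.08907769 0.183     ] 0.061695402928873266 -5.08740788647142
[0.56945951 0.12387159 0.18      ] [0.56338425 0.05569298 0.18      ] 0.06844874397546641
[0.58775285 0.08643582 0.20135445] [0.53522173 0.09216155 0.15992482] [0.56148729 0.08929869 0.18063964]
[[0.473, 0.419], [0.431, 0.2], [0.549, 0.276], [0.327, 0.34]]
```

Call:
apply_moves(motion=[[[-0.0096, 0.037, 0.018], 0], [[-0.0096, 0.037, 0.018], 0], [[-0.0096, 0.037, 0.018], 0], [[-0.0096, 0.037, 0.018], 0], [[-0.0096, 0.037, 0.018], 0], [[-0.0096, 0.037, 0.018], 0], [[-0.0096, 0.037, 0.018], 0], [[-0.0096, 0.037, 0.018], 0], [[-0.0096, 0.037, 0.018], 0], [[-0.0096, 0.037, 0.018], 0], [[0, 0, 0], 0], [[0, 0, 0], 0]])

```text
time: 3.35
position: [0.3864, -0.2771, 0.1463]
tcp_rot: [[0.996, -0.09, -0.0], [-0.09, -0.996, 0.001], [-0.0, -0.001, -1.0]]
force: [-0.4, -0.1, -0.1]
width: 0.0854
grip_force: 0.0
```

Run:
```python
from h import *
s,im=shot('w2'); hsv=cv2.cvtColor(im.copy(),cv2.COLOR_BGR2HSV)
b=((hsv[:,:,0]<25)&(hsv[:,:,1]>90)&(hsv[:,:,2]>60)).astype(np.uint8)
n,l,st,ce=cv2.connectedComponentsWithStats(b)
for i in range(1,n):
    if st[i,4]>150: print(st[i],ce[i],wz(s,*ce[i],.072))
```

```text
3.35 [ 0.3864 -0.2771  0.1463] [-50.   19.5  93.7   0.   66.9  45.2] [-0.4  -0.12 -0.15] 0.08535186494847904
[ 240  175   37   41 1219] [257.68990976 195.0680886 ] [ 0.39058348 -0.27909341  0.072     ]
```

View pics/w2.png

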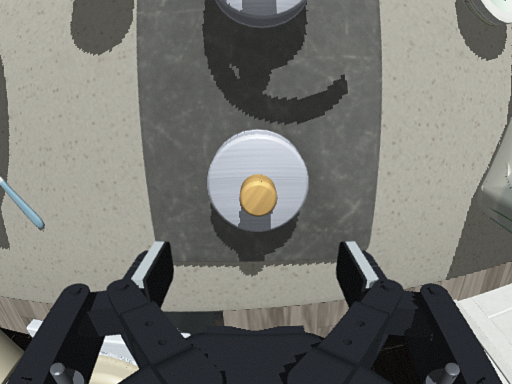

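The wrist view shows lid_b's knob centred at about (257.5,196), 5 mm ahead of the tool. Descending and gripping.

Call:
apply_moves(motion=[[[0.0048, 0.0016, 0.02], 0], [[0, 0, 0.025], 0], [[0, 0, 0.025], 0], [[0, 0, 0.02], 0], [[0, 0, 0.0063], 0], [[0, 0, 0], 0]], newtons=30, fingers=0)

```text
time: 4.0
position: [0.3924, -0.2777, 0.0503]
tcp_rot: [[0.996, -0.085, -0.0], [-0.085, -0.996, 0.0], [-0.0, -0.0, -1.0]]
force: [0.8, 0.6, 0.3]
width: 0.0855
grip_force: 0.0
```

Call:
apply_moves(motion=[[[0, 0, 0], 0], [[0, 0, 0], 0], [[0, 0, 0], 0], [[0, 0, 0], 0], [[0, 0, 0], 0], [[0, 0, 0], 0], [[0, 0, 0], 0], [[0, 0, 0], 0]], newtons=30, fingers=255)

```text
time: 4.8
position: [0.3925, -0.2787, 0.0507]
tcp_rot: [[0.996, -0.086, 0.001], [-0.086, -0.996, -0.001], [0.001, 0.001, -1.0]]
force: [-0.2, 0.0, 5.5]
width: 0.0283
grip_force: 29.2
```

Call:
apply_moves(motion=[[[0, 0, -0.02], 0], [[0, 0, -0.03], 0], [[0, 0, -0.035], 0], [[0, 0, -0.035], 0], [[0.0119, -0.0381, -0.0091], 0], [[0.0119, -0.0381, -0.0091], 0], [[0.0119, -0.0381, -0.0091], 0], [[0.0119, -0.0381, -0.0091], 0], [[0.0119, -0.0381, -0.0091], 0], [[0.0119, -0.0381, -0.0091], 0], [[0.0119, -0.0381, -0.0091], 0], [[0.0119, -0.0381, -0.0091], 0], [[0.0119, -0.0381, -0.0091], 0], [[0.0119, -0.0381, -0.0091], 0], [[0, 0, 0], 0], [[0, 0, 0], 0], [[0, 0, 0], 0]])

```text
time: 6.5
position: [0.5432, 0.0904, 0.2606]
tcp_rot: [[0.996, -0.087, -0.001], [-0.087, -0.996, -0.0], [-0.001, 0.0, -1.0]]
force: [0.0, 0.8, -1.9]
width: 0.0279
grip_force: 30.6
```

Run:
```python
from h import *
s,im=shot('w3'); t=imaging.get_image("scene")[:,:,::-1]
t=cv2.resize(t[90:220,200:350],(443,384),interpolation=cv2.INTER_CUBIC)
cv2.imwrite("pics/v3.png",np.hstack([im[:,128:448],t]))
```

```text
6.5 [0.5432 0.0904 0.2606] [-2.9 20.8 71.  -0.  88.3 92.1] [ 0.    0.8  -1.85] 0.0278827326940735
```

View pics/v3.png

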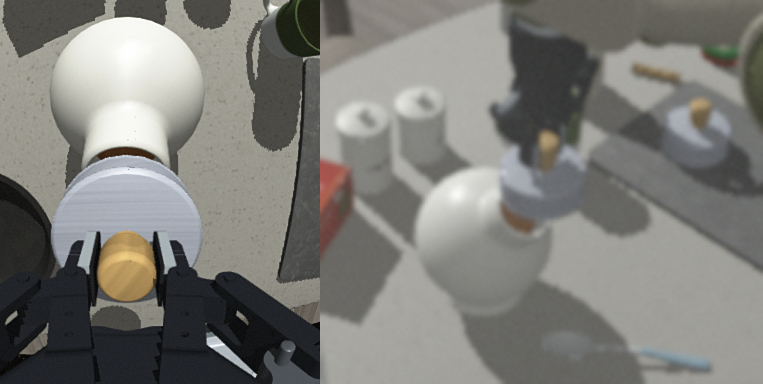

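The view shows lid_b held level and centred on the neck, with its far bead over the rim's far edge. I'll lower it gently to feel the contact.

Call:
apply_moves(motion=[[[0, 0, 0.008], 0], [[0, 0, 0.006], 0], [[0, 0, 0.002], 0], [[0, 0, 0.002], 0], [[0, 0, 0.002], 0], [[0, 0, 0], 0], [[0, 0, 0], 0]])

```text
time: 7.3
position: [0.5437, 0.0911, 0.2411]
tcp_rot: [[0.996, -0.086, 0.0], [-0.086, -0.996, 0.0], [0.0, -0.0, -1.0]]
force: [0.3, -0.2, -1.8]
width: 0.0279
grip_force: 30.6
```

Call:
apply_moves(motion=[[[0, 0, 0.002], 0], [[0, 0, 0.002], 0], [[0, 0, 0], 0], [[0, 0, 0], 0]])

```text
time: 7.7
position: [0.5437, 0.0911, 0.2376]
tcp_rot: [[0.996, -0.086, 0.001], [-0.086, -0.996, -0.0], [0.001, -0.0, -1.0]]
force: [-3.2, 1.0, 3.9]
width: 0.028
grip_force: 31.2
```

Call:
apply_moves(motion=[[[-0.0035, 0, 0.0028], 0], [[-0.0035, 0, 0.0028], 0], [[-0.0032, 0, 0.0032], 0], [[-0.0032, 0, 0.0032], 0], [[0, 0, 0], 0]])

```text
time: 8.2
position: [0.5302, 0.0923, 0.2253]
tcp_rot: [[0.996, -0.086, 0.001], [-0.086, -0.996, 0.0], [0.001, -0.0, -1.0]]
force: [-2.3, 0.2, 4.7]
width: 0.0281
grip_force: 31.5
```

Call:
apply_moves(motion=[[[-0.0027, 0, 0.0035], 0], [[-0.0027, 0, 0.0036], 0], [[-0.0023, 0, 0.0038], 0], [[-0.0023, 0, 0.0039], 0], [[-0.0018, 0, 0.0041], 0], [[-0.0017, 0, 0.0041], 0], [[0, 0, 0], 0]])

```text
time: 8.9
position: [0.5167, 0.0934, 0.2018]
tcp_rot: [[0.996, -0.086, -0.0], [-0.086, -0.996, -0.0], [-0.0, 0.0, -1.0]]
force: [-3.2, -0.1, 4.1]
width: 0.0279
grip_force: 32.1
```

Run:
```python
from h import *
s,im=shot('w4'); t=imaging.get_image("scene")[:,:,::-1]
t=cv2.resize(t[90:220,200:350],(443,384),interpolation=cv2.INTER_CUBIC)
cv2.imwrite("pics/v4.png",np.hstack([im[:,128:448],t]))
# knob long axis per wrist mask
hsv=cv2.cvtColor(im.copy(),cv2.COLOR_BGR2HSV)
b=((hsv[:,:,0]<25)&(hsv[:,:,1]>90)&(hsv[:,:,2]>60)).astype(np.uint8)
n,l,st,ce=cv2.connectedComponentsWithStats(b); print([ (st[i].tolist(),ce[i].round(1).tolist()) for i in range(1,n) if st[i,4]>150])
```

```text
8.9 [0.5167 0.0934 0.2018] [-2.7 20.7 81.2 -0.  78.1 92.3] [-3.18 -0.08  4.12] 0.027917943476384204
[([225, 218, 59, 78, 3877], [254.3, 258.3])]
```

View pics/v4.png

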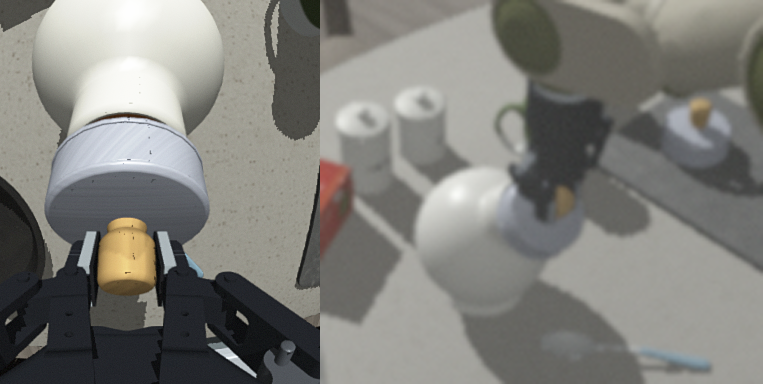

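The view shows the lid tilted in the grip, its open face about parallel to the rim. Next I back off 8 mm along the neck axis, shift 11 mm in the rim plane and advance.

Call:
apply_moves(motion=[[[-0.0046, 0, -0.0066], 0], [[0.0045, 0, -0.0032], 0], [[0.0045, 0, -0.0031], 0], [[0, 0, 0], 0], [[0.0023, 0, 0.0033], 0], [[0.0023, 0, 0.0033], 0], [[0.0011, 0, 0.0016], 0], [[0, 0, 0], 0], [[0, 0, 0], 0]])

```text
time: 9.9
position: [0.5257, 0.0927, 0.2068]
tcp_rot: [[0.996, -0.086, -0.003], [-0.086, -0.996, -0.0], [-0.003, 0.0, -1.0]]
force: [-8.1, -0.1, 5.0]
width: 0.0278
grip_force: 32.2
```

Call:
apply_moves(motion=[[[0.0011, 0, 0.0016], 0], [[0.0011, 0, 0.0016], 0], [[0, 0, 0], 0], [[0, 0, 0], 0]])

```text
time: 10.3
position: [0.5296, 0.0924, 0.2039]
tcp_rot: [[0.996, -0.086, 0.002], [-0.086, -0.996, -0.0], [0.002, -0.0, -1.0]]
force: [-0.0, 0.0, 3.0]
width: 0.0279
grip_force: 31.9
```

Call:
apply_moves(motion=[[[0.0011, 0, 0.0016], 0], [[0.0011, 0, 0.0016], 0], [[0, 0, 0], 0], [[0, 0, 0], 0]])

```text
time: 10.7
position: [0.5322, 0.092, 0.2003]
tcp_rot: [[0.996, -0.086, 0.002], [-0.086, -0.996, -0.0], [0.002, 0.0, -1.0]]
force: [5.4, -0.6, 1.2]
width: 0.0281
grip_force: 31.8
```

Call:
apply_moves(motion=[[[0.0011, 0, 0.0016], 0], [[0.0011, 0, 0.0016], 0], [[0, 0, 0], 0], [[0, 0, 0], 0]])

```text
time: 11.1
position: [0.5332, 0.092, 0.1969]
tcp_rot: [[0.996, -0.086, -0.001], [-0.086, -0.996, 0.0], [-0.001, 0.0, -1.0]]
force: [0.3, -0.9, 3.0]
width: 0.028
grip_force: 32.0
```

Call:
apply_moves(motion=[[[0.0011, 0, 0.0016], 0], [[0.0011, 0, 0.0016], 0], [[0.0011, 0, 0.0016], 0], [[0, 0, 0], 0], [[0, 0, 0], 0]])

```text
time: 11.6
position: [0.5367, 0.0917, 0.192]
tcp_rot: [[0.996, -0.086, -0.001], [-0.086, -0.996, 0.0], [-0.001, -0.0, -1.0]]
force: [0.9, 0.6, -1.8]
width: 0.0279
grip_force: 31.6
```

Call:
apply_moves(motion=[[[0.0011, 0, 0.0016], 0], [[0.0011, 0, 0.0016], 0], [[0, 0, 0], 0], [[0, 0, 0], 0]])

```text
time: 12.0
position: [0.539, 0.0915, 0.189]
tcp_rot: [[0.996, -0.086, -0.0], [-0.086, -0.996, 0.0], [-0.0, -0.0, -1.0]]
force: [0.5, 0.2, -1.7]
width: 0.0283
grip_force: 31.5
```

Call:
apply_moves(motion=[[[0.0011, 0, 0.0016], 0], [[0.0011, 0, 0.0016], 0], [[0, 0, 0], 0], [[0, 0, 0], 0]])

```text
time: 12.4
position: [0.5413, 0.0913, 0.1859]
tcp_rot: [[0.996, -0.086, 0.0], [-0.086, -0.996, -0.0], [0.0, -0.0, -1.0]]
force: [0.7, -0.4, -1.7]
width: 0.0284
grip_force: 31.6
```

Call:
apply_moves(motion=[[[0.0011, 0, 0.0016], 0], [[0.0011, 0, 0.0016], 0], [[0, 0, 0], 0], [[0, 0, 0], 0]])

```text
time: 12.8
position: [0.5429, 0.0912, 0.1845]
tcp_rot: [[0.996, -0.086, 0.001], [-0.086, -0.996, -0.0], [0.001, 0.0, -1.0]]
force: [-6.3, 0.8, 13.9]
width: 0.0284
grip_force: 33.2
```

The lid slid all the way and met a firm stop at the predicted home depth (about 15 N), so lid_b belongs to the jar. Releasing it.

Call:
apply_moves(motion=[[[0, 0, 0], 0], [[0, 0, 0], 0], [[0, 0, 0], 0], [[0, 0, 0], 0], [[0, 0, 0], 0], [[0, 0, -0.01], 0], [[0, 0, -0.02], 0], [[0, 0, -0.03], 0], [[0, 0, -0.04], 0], [[0, 0, -0.03], 0], [[0, 0, 0], 0], [[0, 0, 0], 0]], fingers=0)

```text
time: 14.0
position: [0.5432, 0.0911, 0.3132]
tcp_rot: [[0.996, -0.086, 0.001], [-0.086, -0.996, -0.0], [0.001, -0.0, -1.0]]
force: [0.1, -1.3, -0.1]
width: 0.0852
grip_force: 0.0
```

Run:
```python
from h import *
s,im=shot('w5'); hsv=cv2.cvtColor(im.copy(),cv2.COLOR_BGR2HSV)
b=((hsv[:,:,0]<25)&(hsv[:,:,1]>90)&(hsv[:,:,2]>60)).astype(np.uint8)
n,l,st,ce=cv2.connectedComponentsWithStats(b)
for i in range(1,n):
    if st[i,4]>80: print(st[i],ce[i].round(1),wz(s,*ce[i],.204).round(4),wz(s,*ce[i],.068).round(4))
```

```text
14.0 [0.5432 0.0911 0.3132] [-2.8 19.4 64.7  0.  95.9 92.1] [ 0.08 -1.27 -0.06] 0.0852041158265941
[494  36  16  37 182] [501.9  54. ] [ 0.6708 -0.1868  0.204 ] [ 0.698  -0.3338  0.068 ]
[478 116  21  18 292] [488.6 124.6] [ 0.5918 -0.1619  0.204 ] [ 0.5764 -0.2955  0.068 ]
[ 238  163   33   45 1199] [254.1 185.8] [0.5447 0.0922 0.204 ] [0.5038 0.0959 0.068 ]
```

Call:
apply_moves(motion=[[[0.007, 0.0426, 0.006], 0], [[0.007, 0.0426, 0.006], 0], [[0.007, 0.0426, 0.006], 0], [[0.007, 0.0426, 0.006], -0.13], [[0, 0, 0], -0.14], [[0, 0, 0], -0.14], [[0, 0, 0], -0.14], [[0, 0, 0], -0.14], [[0, 0, 0], -0.14], [[0, 0, 0], -0.14], [[0, 0, 0], -0.14], [[0, 0, 0], -0.14], [[0, 0, 0], -0.14], [[0, 0, 0], -0.14], [[0, 0, 0], -0.04], [[0, 0, 0], 0], [[0, 0, 0], 0]])

```text
time: 15.75
position: [0.5563, -0.081, 0.2879]
tcp_rot: [[0.088, 0.996, -0.002], [0.996, -0.088, 0.001], [0.0, -0.002, -1.0]]
force: [-0.7, -0.4, -0.2]
width: 0.0855
grip_force: 0.0
```

Call:
apply_moves(motion=[[[-0.0354, 0.0062, 0.015], 0], [[-0.0354, 0.0062, 0.02], 0], [[-0.0354, 0.0062, 0.02], 0], [[-0.0354, 0.0062, 0.025], 0], [[-0.0354, 0.0062, 0.025], 0], [[-0.0354, 0.0062, 0.025], 0], [[0, 0, 0.01], 0], [[0, 0, 0], 0], [[0, 0, 0], 0]])

```text
time: 16.65
position: [0.5754, -0.295, 0.1494]
tcp_rot: [[0.087, 0.996, 0.0], [0.996, -0.087, -0.0], [0.0, 0.0, -1.0]]
force: [0.3, 0.7, -0.2]
width: 0.085
grip_force: 0.0
```

Run:
```python
from h import *
s,im=shot('w6'); hsv=cv2.cvtColor(im.copy(),cv2.COLOR_BGR2HSV)
b=((hsv[:,:,0]<25)&(hsv[:,:,1]>90)&(hsv[:,:,2]>60)).astype(np.uint8)
n,l,st,ce=cv2.connectedComponentsWithStats(b)
for i in range(1,n):
    if st[i,4]>150:
        x,y,w,h,_=st[i]; t=(x+w/2-.5,y+h-w*.98/2-.5); print(st[i],ce[i].round(1),wz(s,*ce[i],.072).round(4),"top",t,wz(s,*t,.080).round(4))
```

```text
16.65 [ 0.5754 -0.295   0.1494] [-37.6  35.   65.1   0.   79.9 -32.7] [ 0.32  0.65 -0.25] 0.08501727214192652
[ 237  183   36   40 1145] [254.9 202.6] [ 0.5759 -0.2974  0.072 ] top (np.float64(254.5), np.float64(204.86)) [ 0.5756 -0.2963  0.08  ]
[368 237  37  25 406] [386.3 249. ] [ 0.6906 -0.3534  0.072 ] top (np.float64(386.0), np.float64(243.37)) [ 0.6858 -0.3427  0.08  ]
[311 308  38  25 170] [328.7 314.3] [ 0.6382 -0.4218  0.072 ] top (np.float64(329.5), np.float64(313.88)) [ 0.637  -0.4139  0.08  ]
[397 336  15  23 154] [404.1 346.6] [ 0.7379 -0.499   0.072 ] top (np.float64(404.0), np.float64(351.15)) [ 0.7343 -0.4977  0.08  ]
```

Call:
apply_moves(motion=[[[-0.0017, 0.0004, 0.025], 0], [[0, 0, 0.03], 0], [[0, 0, 0.025], 0], [[0, 0, 0.0144], 0], [[0, 0, 0.005], 0], [[0, 0, 0], 0]], fingers=0)

```text
time: 17.3
position: [0.5758, -0.2971, 0.0501]
tcp_rot: [[0.086, 0.996, 0.001], [0.996, -0.086, -0.0], [-0.0, 0.001, -1.0]]
force: [0.4, 0.0, 0.3]
width: 0.0854
grip_force: 0.0
```

Call:
apply_moves(motion=[[[0, 0, 0], 0], [[0, 0, 0], 0], [[0, 0, 0], 0], [[0, 0, 0], 0], [[0, 0, 0], 0], [[0, 0, 0], 0], [[0, 0, 0], 0], [[0, 0, -0.01], 0], [[0, 0, -0.03], 0], [[0, 0, -0.04], 0], [[0, 0, -0.04], 0], [[0, 0, -0.04], 0], [[0, 0, -0.04], 0], [[0, 0, -0.04], 0], [[0, 0, 0], 0]], fingers=255, newtons=40)

```text
time: 18.8
position: [0.5762, -0.2981, 0.2956]
tcp_rot: [[0.087, 0.996, 0.008], [0.996, -0.087, -0.006], [-0.006, 0.009, -1.0]]
force: [0.1, 0.5, -2.7]
width: 0.0277
grip_force: 40.1
```

Call:
apply_moves(motion=[[[0.0426, -0.0137, 0], 0], [[0.0426, -0.0137, 0], 0], [[0.0426, -0.0137, 0], 0], [[0.0426, -0.0137, 0], 0], [[0.0426, -0.0137, 0], 0], [[0.0426, -0.0137, 0], 0], [[0.0426, -0.0137, 0], 0], [[0.0426, -0.0137, 0], 0], [[0.0426, -0.0137, 0], 0], [[0.0426, -0.0137, 0], 0], [[0.0426, -0.0137, 0], 0], [[0.0426, -0.0137, 0], 0], [[0.0426, -0.0137, 0], 0], [[0.0426, -0.0137, 0], 0], [[0, 0, 0], 0], [[0, 0, 0], 0], [[0, 0, 0], 0]])

```text
time: 20.5
position: [0.4362, 0.3123, 0.2888]
tcp_rot: [[0.088, 0.996, -0.001], [0.996, -0.088, -0.001], [-0.001, -0.001, -1.0]]
force: [0.9, -0.1, -2.4]
width: 0.028
grip_force: 40.3
```

Call:
apply_moves(motion=[[[0, 0, 0.03], 0], [[0, 0, 0.04], 0], [[0, 0, 0.04], 0], [[0, 0, 0.04], 0], [[0, 0, 0.035], 0], [[0, 0, 0.025], 0], [[0, 0, 0.015], 0], [[0, 0, 0.008], 0], [[0, 0, 0.003], 0], [[0, 0, 0.002], 0], [[0, 0, 0.002], 0], [[0, 0, 0], 0], [[0, 0, 0], 0]])

```text
time: 21.8
position: [0.4363, 0.3133, 0.0497]
tcp_rot: [[0.087, 0.996, 0.001], [0.996, -0.087, 0.0], [0.0, 0.001, -1.0]]
force: [0.7, -0.9, -2.2]
width: 0.0278
grip_force: 40.3
```

Call:
apply_moves(motion=[[[0, 0, 0.002], 0], [[0, 0, 0.002], 0], [[0, 0, 0.0015], 0], [[0, 0, 0], 0], [[0, 0, 0], 0]])

```text
time: 22.3
position: [0.4361, 0.3132, 0.0443]
tcp_rot: [[0.087, 0.996, 0.0], [0.996, -0.087, 0.0], [0.0, 0.0, -1.0]]
force: [-1.8, -1.0, 5.4]
width: 0.0278
grip_force: 41.1
```

Touched the floor (about 8 N). Releasing, rising clear and checking both placings.

Call:
apply_moves(motion=[[[0, 0, 0], 0], [[0, 0, 0], 0], [[0, 0, 0], 0], [[0, 0, 0], 0], [[0, 0, 0], 0], [[0, 0, -0.02], 0], [[0, 0, -0.03], 0], [[0, 0, -0.04], 0], [[0, 0, -0.04], 0], [[0, 0, -0.04], 0], [[0, 0, -0.04], 0], [[0, 0, -0.04], 0], [[-0.02, 0, 0], 0], [[-0.02, 0, 0], 0], [[0, 0, 0], 0], [[0, 0, 0], 0], [[0, 0, 0], 0]], fingers=0)

```text
time: 24.0
position: [0.4327, 0.2739, 0.2936]
tcp_rot: [[0.087, 0.996, -0.0], [0.996, -0.087, 0.0], [0.0, -0.0, -1.0]]
force: [0.1, -0.2, -0.4]
width: 0.0859
grip_force: 0.0
```

Run:
```python
from h import *
s,im=shot('w7'); t=imaging.get_image("scene")[:,:,::-1]
t=cv2.resize(t[110:290,190:330],(299,384),interpolation=cv2.INTER_CUBIC)
cv2.imwrite("pics/v7.png",np.hstack([im[:,:480],t]))
hsv=cv2.cvtColor(im.copy(),cv2.COLOR_BGR2HSV)
b=((hsv[:,:,0]<25)&(hsv[:,:,1]>90)&(hsv[:,:,2]>60)).astype(np.uint8)
n,l,st,ce=cv2.connectedComponentsWithStats(b)
for i in range(1,n):
    if st[i,4]>100: print(st[i],ce[i].round(1),wz(s,*ce[i],.062).round(4),wz(s,*ce[i],.204).round(4))
```

```text
24.0 [0.4327 0.2739 0.2936] [19.1 15.7 73.1  0.  91.2 24. ] [ 0.07 -0.18 -0.39] 0.08589876573007339
[ 90  24  17  43 434] [98.8 45.8] [0.238  0.4545 0.062 ] [0.3145 0.4155 0.204 ]
[ 91  76  21  32 314] [101.3  88.7] [0.2359 0.3938 0.062 ] [0.3132 0.3779 0.204 ]
[104 112  13  29 241] [109.8 127.2] [0.2414 0.3392 0.062 ] [0.3167 0.344  0.204 ]
[244 119  21  23 388] [254.1 130.1] [0.4359 0.3116 0.062 ] [0.4373 0.3269 0.204 ]
[ 461  163   51   86 3004] [488.  202.3] [0.8261 0.1758 0.062 ] [0.6795 0.2426 0.204 ]
[108 170  15  13 126] [114.7 175.5] [0.2357 0.2712 0.062 ] [0.3131 0.3018 0.204 ]
```

View pics/v7.png

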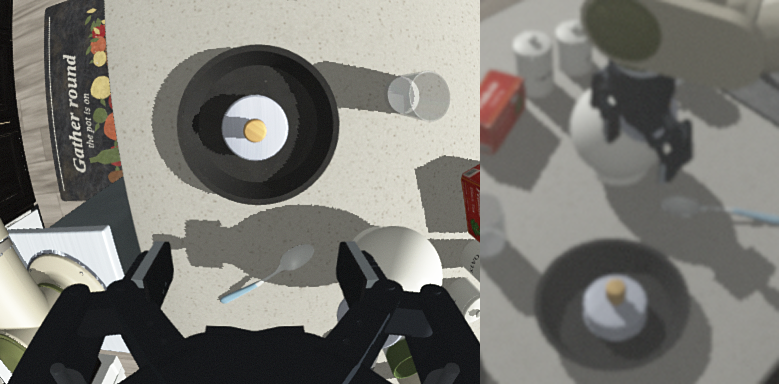

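The view shows lid_a flat, knob up, in the middle of the small tin at (256,128). The spoon and glass are undisturbed. The knob check after release put lid_b at home on the jar, and the gripper is clear, so I'm handing in.

```bash
python3 -c "
from station import order
print(order.hand_in())"
```

```text
the job is handed in; nothing more can be done
None
```

The job is handed in at about 24 s: lid_b slid fully home and stays on the jar, lid_a (not tried on the jar, since lid_b fitted) lies knob up in the middle of the small black tin, and I never touched the mug, glass or spoon; no verdict came back.

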